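# Clip the grating plate into the grater box

## Task

Fit the steel grating plate into the top of the grater box: pick it up by its upright tab, lay its front end on the ledges in the box's open mouth and slide it in under the two sprung wire clips, so that they ride up on it, until it lies flat against the end stop and both clips have snapped down into its side notches. Do not force it: neither the box nor its clips may be pressed hard (not over 30 N). Let go of the plate at the end, and leave the tomato, the garlic and the wooden bowl where they are.

Things in the scene. Friction and masses are not known exactly. Their poses are not given: they have to be found in the camera images.
- grater_box: Open grey plastic box, 130 (x) x 100 (y) x 60 mm, fixed. Origin: centre of its underside; the plate slides in toward +x, z up. Level ledges 50 mm above the worktop along both long walls carry the plate; the walls rise 10 mm above them as guides. On the walls a metal carriage holds the end stop (a crossbar) and two wire clips, none higher than 75 mm.
- box_mouth (a point): Middle of the box's open mouth at ledge height (50 mm up), 65 mm before the box's centre; axes as the box. From here to the stop the channel is 88 mm wide. The walls flare from here to about 100 mm wide 32 mm before it, the ledges run out under them. The carriage is locked at differing places, NOT measured: the stop face lies 87 to 123 mm beyond this point.
- plate_tab (a point): Centre of the upright black tab (12 x 44 x 30 mm in x, y, z) of the grating plate. x points to the plate's front, z up. The plate is steel, 140 x 84 x 6 mm, 0.16 kg: its underside is 21 mm below this point, top face 15 mm below, front edge 128 mm ahead, rear edge 12 mm behind. A notch, 15 mm deep in y, in each long side, 66.5 to 86.5 mm ahead, takes a clip when the front edge is at the stop.
- clip_left (a joint): Angle of the sprung wire clip on the box's +y side, rad: 0 fully down, about 0.13 riding on the plate. It points to the mouth, 29 to 41 mm from the middle line; lowest point 47 mm before the stop and 1 mm above the ledge, its upturned lip from 68 mm before the stop (underside 9 mm above the ledge). It drops into the notch in the last 3 mm or so of travel.
- clip_right (a joint): The same for the clip on the box's -y side. Each clip presses down with about 1.2 N, 1.7 N when raised; pushing the plate under both and along takes some 3 to 10 N, then it stops dead at the end stop.
- tomato: Loose tomato, 55 mm, a bystander. Origin at its underside.
- garlic: Loose garlic bulb, 55 mm, a bystander. Origin at its underside.
- bowl: Loose wooden bowl, 171 x 171 x 75 mm, a bystander. Origin at the centre of its underside.
Not all that is in view belongs to the job. Of the things shaped like the part that bears plate_tab, the bare steel one is meant.

How it is judged:
On the way, in this order (a step that is already met when the one before it is completed fails the run):
1. the plate is lifted clear of the worktop (height (world z) of plate_tab above 0.055 m), for 0.2 s.
2. the plate is part-way into the channel and both clips ride up on it (value of joint each of clip_left, clip_right above 0.08 rad and x of plate_tab in the frame of grater_box between -0.17 and -0.07 m and y of plate_tab in the frame of grater_box between -0.006 and 0.006 m), for 0.1 s.
At the end, for the whole second after the job is handed in: The plate lies flat on the ledges (within 4 mm in height and 0.06 rad), lined up with the box (within 6 mm and 0.06 rad), slid in so far that both clips have dropped into its notches (both clip angles under 0.04 rad) (value of joint each of clip_left, clip_right below 0.04 rad and x of plate_tab in the frame of grater_box between -0.112 and -0.066 m and y of plate_tab in the frame of grater_box between -0.006 and 0.006 m and z of plate_tab in the frame of grater_box between 0.067 and 0.075 m and angle between plate_tab's own z axis and vertical below 0.06 rad and angle between the x axis of plate_tab and the x axis of grater_box, either way round below 0.06 rad); the robot touches nothing.
It fails at once if the box or its clips are pressed with more than 30 N (contact force between anything else and grater_box above 30 N).
It fails at once if the tomato, the garlic or the bowl is moved more than 30 mm (distance of any of tomato, garlic, bowl from where it was at the start of the episode above 0.03 m).
It also fails if it takes over 64 s, if anything falls off the work surface, if the arm or the gripper's body presses on something with over 40 N, if the wrist force passes 120 N, or if a joint passes its speed limit or range.

## Robot

A 6-joint arm with a two-finger parallel gripper is mounted at the origin on a cart in front of the work surface, level with it; the furniture and walls round the work are solid. World frame = base frame: x ahead of the robot, y to its left, z up, the work surface at z = 0. Lengths are in m, angles in rad, forces in N, time in s.
With the tool pointing down it reaches from about 0.3 to 0.875 m from the base axis. Payload 6.4 kg.
Tool frame: the origin (TCP) lies between the finger pads; the fingertips stand ctrl.tip_extent ahead of it and the grasp point (between the pads) is the TCP (ctrl.tip_extent is the distance from the TCP to the fingertips, in m); z points along the fingers, y is the line along which they close (so a half turn about z gives the same grasp; the last joint's range is limited). The gripper opens to 85 mm and grips with 20 to 120 N. Pads are 22 mm wide; open, the fingers measure 114 mm over their backs; the gripper's body (76 mm by 85 mm) begins 54 mm behind the grasp point. The pads swing forward as they close: fully open they stand 13 mm farther back than shut.
Start: joints at [-1.447, 0.181, 1.607, -0, 1.354, -0.206], TCP at [0.186, -0.544, 0.25] pointing down, gripper open.
Joint ranges: [-2.99, 2.99], [-0.89, 2.07], [0.3, 2.58], [-1.14, 4.28], [0, 2.63], [-3.12, 3.12]. Speed limits (rad/s): [2.57, 2.57, 3.01, 3.14, 3.14, 3.14].

## Interface

Orientations are given as a unit quaternion [w, x, y, z].
In Python, from bench import ctrl gives the robot as it stands.
- The arm moves only by the tool send_rows, never from a script. Its arguments are lists of equal length, an entry for each row: "dr": the turn, a rotation vector about the tool's x, y, z in units of 6 degrees (1.0 is 6 degrees), a list of three; "xyz": the shift along the tool's x, y, z in cm, a list of three; "jaw": the opening in per cent of the stroke, from 0 (shut) to 100 (fully open). In form: {"dr": [[wx, wy, wz], ...], "xyz": [[dx, dy, dz], ...], "jaw": [jaw, ...]}. A call has exactly 8 rows; each row is the pose to reach, as a shift and turn from the pose commanded when the call began, along the tool's axes at that moment; what a row does not reach only later rows make up. A row lasts 1/8 s, in which the tool goes at most 62.5 mm and 10.7 degrees, less where a joint would pass 70% of its speed; a pose out of reach is approached as far as the arm can. A call with a gripper value outside its range is refused whole. The fingers move at their own pace and stop on an object; the grip force is fixed at half the most. Time passes only in rows, so rows that repeat a pose let the fingers close, or fill a call up. It gives the time, the measured TCP pose, the force, the opening and the grip force at its end, in the units of the state.
- ctrl.get_obs(): the state, without advancing time (a new reading comes with each control period).
- ctrl.camera(name): name is "side" or "top"; returns the picture (400x640x3 uint8, red, green, blue); there is no depth.
- ctrl.calibration(name): a dict with "camera_matrix" (3x3 intrinsics, pixels), "world_from_camera" (4x4, takes a point from camera to world coordinates). Camera axes: x right, y up, looking along -z (the intrinsics and any distortion apply to the point x, -y, -z); pixel columns grow to the right and rows downward; lengths in m; the calibration is good to about 2 mm. A picture is of the moment at which its call begins. calibration takes no time and is no camera call.
- ctrl.hand_in(): hands the job in; it is judged then, once.
The state is a dict: "time_s": time; "q": joint angles; "dq": joint speeds; "joint_efforts": joint torques, N m; "eef_pos": TCP position; "eef_rot": TCP orientation; "wrist_force": force on the tool from outside, world axes, zero at the start; "torque": the same for the moment, N m; "opening": opening from 0.0 (shut) to 1.0 (fully open); "grasp_force": force on a finger pad.
Only numpy, scipy, OpenCV 4.12 (cv2) and the standard library are available. Lean on these libraries where they do the work, as an engineer would, in place of code of your own. Each camera call takes 0.05 s, during which the arm holds its last target. There are 200 camera calls.

## Working session

There is one attempt and no reset: what is moved stays moved. The work goes in short steps, Python scripts to look and compute and a tool call to move; the robot and the scene stay as the last step left them, time stands still between calls to the robot, and variables do not carry over. Pictures are saved under pics/ and viewed, at most 10 in all, crops included, and the job is handed in when it is done.

Besides the shell and the picture viewer there is one more tool, called after "Emit:" as name(argument=value, ...), one argument or row to a line, values as JSON. send_rows: Moves the arm, as the interface text tells. Its arguments: {"type":"object","properties":{"dr":{"type":"array","items":{"type":"array","items":{"type":"number"}}},"xyz":{"type":"array","items":{"type":"array","items":{"type":"number"}}},"jaw":{"type":"array","items":{"type":"number"}}},"required":["dr","xyz","jaw"]}

```bash
mkdir -p pics; ls
python3 - <<'E'
from bench import ctrl
import cv2,numpy as np
np.set_printoptions(precision=4,suppress=True)
for n in("top","side"):
    cv2.imwrite(f"pics/{n}0.png",ctrl.camera(n)[:,:,::-1]); c=ctrl.calibration(n); print(n,c)
print(ctrl.tip_extent,ctrl.get_obs())
E
```

```text
pics
top {'camera_matrix': array([[513.0562,   0.    , 325.2309],
       [  0.    , 513.0562, 196.9732],
       [  0.    ,   0.    ,   1.    ]]), 'world_from_camera': array([[-0.0275,  0.9809, -0.1925,  0.2141],
       [-0.9996, -0.0282, -0.001 , -0.1178],
       [-0.0064,  0.1924,  0.9813,  1.7916],
       [ 0.    ,  0.    ,  0.    ,  1.    ]])}
side {'camera_matrix': array([[424.7822,   0.    , 315.9102],
       [  0.    , 424.7822, 193.8938],
       [  0.    ,   0.    ,   1.    ]]), 'world_from_camera': array([[-0.9954,  0.0678, -0.0673,  0.4829],
       [-0.0946, -0.6   ,  0.7944,  1.0438],
       [ 0.0135,  0.7971,  0.6036,  0.9415],
       [ 0.    ,  0.    ,  0.    ,  1.    ]])}
0.019 {'time_s': 0.1, 'q': array([-1.4473,  0.1814,  1.6079, -0.    ,  1.3538, -0.2063]), 'dq': array([-0.0006, -0.0019, -0.0028,  0.0002,  0.0001, -0.0011]), 'joint_efforts': array([  0.0003, -44.5876, -35.2239,  -0.0003,   0.0041,   0.0001]), 'eef_pos': array([ 0.1862, -0.5435,  0.2495]), 'eef_rot': array([-0.0008,  0.9864,  0.1641,  0.    ]), 'wrist_force': array([0.2838, 0.7712, 0.6741]), 'torque': array([ 0.0105,  0.0482, -0.0215]), 'grasp_force': 0.0, 'opening': 1.003077237035411}
```

View pics/top0.png

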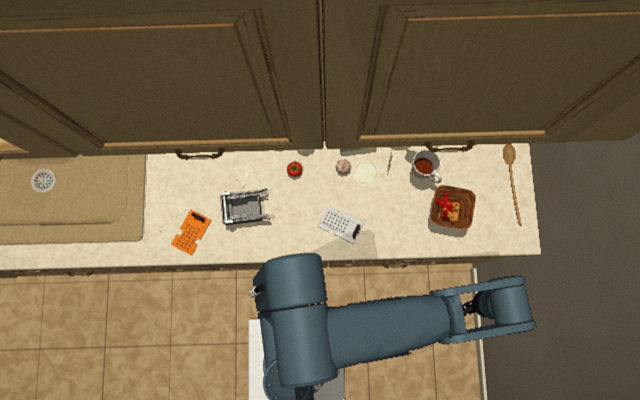

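View pics/side0.png

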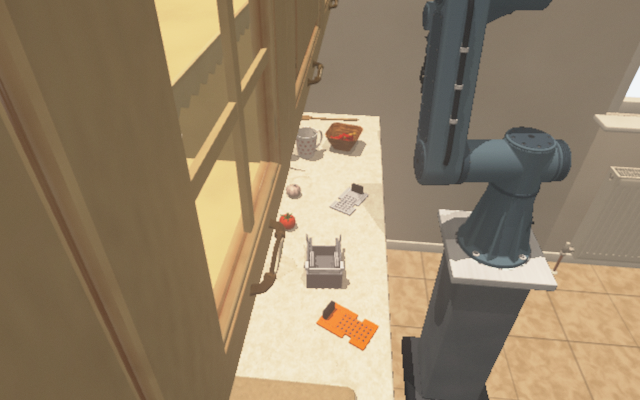

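Both pictures show two plates. One is orange, at top (192,232) and side (348,325). The other is bare steel, at top (342,225) and side (350,199), with its black tab at top (357,230). The box is at top (245,208) and side (325,265). I choose the steel plate and check it in a close crop.

Run:
```python
import cv2,numpy as np
t=cv2.imread("pics/top0.png");s=cv2.imread("pics/side0.png")
def c(im,x,y,w,h): return cv2.resize(im[y:y+h,x:x+w],(400,300),interpolation=cv2.INTER_CUBIC)
# crops 64x48 => 6.25x
cv2.imwrite("pics/crop0.png",np.vstack([np.hstack([c(t,310,200,64,48),c(t,214,184,64,48)]),np.hstack([c(s,320,172,64,48),c(s,285,229,80,60)])]))
```

```text
(no output)
```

View pics/crop0.png

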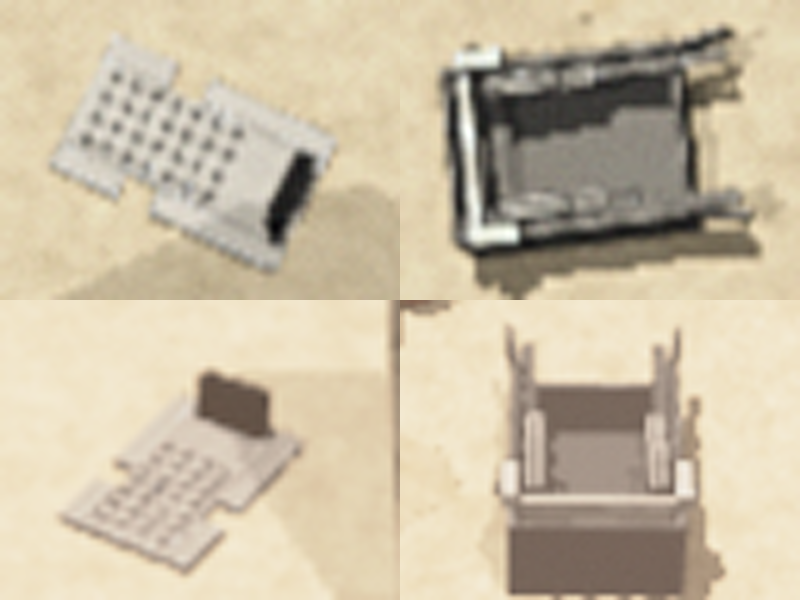

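The crop confirms a bare steel plate with a black tab, its front to the left in the top view (front corners at about crop (118,33) and (50,165)). The box mouth, with the flared wall tips, faces right in the top view, toward world -y. The stop crossbar is at the left end. Next I fit both poses from these points.

```bash
cat > h.py <<'E'
import numpy as np
from bench import ctrl
from scipy.optimize import least_squares
from scipy.spatial.transform import Rotation as R
np.set_printoptions(precision=4,suppress=True)
def proj(n,P):
    c=ctrl.calibration(n);W=np.linalg.inv(c["world_from_camera"]);p=np.atleast_2d(P)@W[:3,:3].T+W[:3,3]
    p=p*[1,-1,-1];u=p@c["camera_matrix"].T;return u[:,:2]/u[:,2:]
def ray(n,px,z):
    c=ctrl.calibration(n);T=c["world_from_camera"];d=np.linalg.inv(c["camera_matrix"])@[px[0],px[1],1]
    d=T[:3,:3]@(d*[1,-1,-1]);o=T[:3,3];return o+d*(z-o[2])/d[2]
def tow(v,P):
    c,s=np.cos(v[2]),np.sin(v[2]);P=np.asarray(P,float);z0=v[3] if len(v)>3 else 0
    return np.c_[v[0]+c*P[:,0]-s*P[:,1],v[1]+s*P[:,0]+c*P[:,1],P[:,2]+z0]
def fit(obs,v0):  # obs: (cam,px,py,X,Y,Z)
    def f(v):
        return np.concatenate([(proj(o[0],tow(v,[o[3:]]))[0]-o[1:3]) for o in obs])
    r=least_squares(f,v0,loss="soft_l1");return r.x,f(r.x).reshape(-1,2)
E
python3 - <<'E'
from h import *
T=lambda x,y:(310+x/6.25-.42,200+y/6.25-.42)
S=lambda x,y:(320+x/6.25-.42,172+(y-300)/6.25-.42)
B=lambda x,y:(214+(x-400)/6.25-.42,184+y/6.25-.42)
C=lambda x,y:(285+(x-400)/5-.4,229+(y-300)/5-.4)
# plate in tab frame (x fwd), top face z=.006
pl=[("top",*T(118,33),.128,-.042,.006),("top",*T(50,165),.128,.042,.006),("top",*T(336,133),-.012,-.042,.006),("top",*T(272,271),-.012,.042,.003),
("side",*S(60,517),.128,-.042,.006),("side",*S(187,573),.128,.042,.003),("side",*S(302,440),-.012,.042,.006)]
v,r=fit(pl,[.45,-.2,1.2]);print("plate",v,np.degrees(v[2]));print(r)
print("tab top check",proj("top",tow(v,[(0,-.022,.036),(0,.022,.036)])),T(303,155),T(278,238))
print(proj("side",tow(v,[(0,-.022,.036),(0,.022,.036)])),S(203,373),S(270,388))
bx=[("side",*C(508,593),.065,-.05,0),("side",*C(686,593),.065,.05,0),
("top",*B(735,35),-.097,-.052,.06),("top",*B(748,210),-.097,.052,.06),("side",*C(508,330),-.097,-.052,.06),("side",*C(680,332),-.097,.052,.06)]
b,r=fit(bx,[.5,.15,1.57]);print("box",b,np.degrees(b[2]));print(r)
for nm,q in(("bar",(470,150)),): print(ray("top",B(*q),.07), tow([-0,0,0],[(0,0,0)])) 
w=ray("top",B(470,150),.07);d=w[:2]-b[:2];print("bar in box x,y",d@[np.cos(b[2]),np.sin(b[2])],d@[-np.sin(b[2]),np.cos(b[2])])
E
```

```text
plate [ 0.4411 -0.2182  1.1035] 63.22828930040451
[[-1.0694 -0.1154]
 [-0.3658  0.1016]
 [ 0.1337  0.5457]
 [ 0.3772  0.173 ]
 [-0.6135 -0.4382]
 [-0.0036 -0.3561]
 [-0.0296 -0.306 ]]
tab top check [[358.4907 223.8727]
 [353.1808 235.3671]] (358.06, 224.38000000000002) (354.06, 237.66)
[[351.4308 183.0174]
 [362.1439 186.9095]] (352.06, 183.26000000000002) (362.78, 185.66000000000003)
box [0.5296 0.1776 1.6661] 95.45931812251757
[[ 0.1391  0.4175]
 [-0.2972  0.7176]
 [-0.732  -0.9597]
 [ 0.2491  0.5988]
 [ 0.4053 -1.2644]
 [-0.0372 -1.3373]]
[0.525  0.2273 0.07  ] [[0. 0. 0.]]
bar in box x,y 0.04992920045466506 -0.0001562130930703816
```

```bash
cat >> h.py <<'E'
def plan(pos,ydeg):
    o=ctrl.get_obs();Rc=R.from_quat(np.roll(o["eef_rot"],-1));a=np.radians(ydeg)
    y=np.array([np.cos(a),np.sin(a),0]);z=np.array([0,0,-1.]);Rt=R.from_matrix(np.c_[np.cross(y,z),y,z])
    print("t",o["time_s"],"pos",o["eef_pos"],"F",o["wrist_force"],"open",o["opening"],"grip",o["grasp_force"])
    print("xyz cm",Rc.inv().apply(np.array(pos)-o["eef_pos"])*100,"dr",np.degrees((Rc.inv()*Rt).as_rotvec())/6)
E
python3 -c "
from h import *
plan([.441,-.218,.10],-116.8)"
```

```text
t 0.1 pos [ 0.1862 -0.5435  0.2495] F [0.2838 0.7712 0.6741] open 1.003077237035411 grip 0.0
xyz cm [ 34.6469 -22.5247  14.9949] dr [-0.0148  0.003   7.6159]
```

Emit:
send_rows(
  dr=[
    [0, 0, 1],
    [0, 0, 2],
    [0, 0, 3],
    [0, 0, 4],
    [0, 0, 5],
    [0, 0, 6],
    [0, 0, 7],
    [0, 0, 7.6],
  ],
  xyz=[
    [4, -2.6, 0],
    [8.5, -5.5, 1.5],
    [13, -8.5, 3],
    [17.5, -11.4, 5],
    [22, -14.3, 7],
    [26.5, -17.2, 9],
    [31, -20.1, 11],
    [34.6, -22.5, 13],
  ],
  jaw=[60, 60, 60, 60, 60, 60, 60, 60],
)

```text
time_s: 1.1
eef_pos: [0.4416, -0.2172, 0.1195]
eef_rot: [-0.0, 0.973, -0.232, -0.0]
wrist_force: [1.7, -0.5, -0.0]
opening: 0.596
grasp_force: 0.0
```

```bash
python3 -c "
from h import *
import cv2
plan([.441,-.218,.029],-116.8)
a=ctrl.camera('side')[150:225,300:400,::-1];b=ctrl.camera('top')[180:255,290:390,::-1]
cv2.imwrite('pics/pre.png',np.vstack([cv2.resize(x,(400,300),interpolation=cv2.INTER_CUBIC) for x in(a,b)]))"
```

```text
t 1.1 pos [ 0.4416 -0.2172  0.1195] F [ 1.7331 -0.5395 -0.046 ] open 0.5963361430681695 grip 0.0
xyz cm [-0.0106  0.1008  9.0513] dr [-0.0018  0.0015 -0.0003]
```

View pics/pre.png

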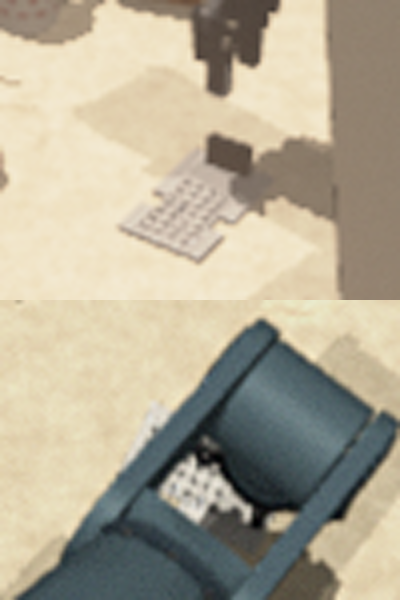

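The side view shows the gripper directly above the tab, which is at crop (229,150). Next I descend and grip.

Emit:
send_rows(
  dr=[
    [0, 0, 0],
    [0, 0, 0],
    [0, 0, 0],
    [0, 0, 0],
    [0, 0, 0],
    [0, 0, 0],
    [0, 0, 0],
    [0, 0, 0],
  ],
  xyz=[
    [0, 0.1, 2],
    [0, 0.1, 4.5],
    [0, 0.1, 7],
    [0, 0.1, 8.3],
    [0, 0.1, 9],
    [0, 0.1, 9],
    [0, 0.1, 9],
    [0, 0.1, 9],
  ],
  jaw=[60, 60, 60, 60, 60, 60, 60, 60],
)

```text
time_s: 2.2
eef_pos: [0.4407, -0.2203, 0.031]
eef_rot: [0.0, 0.973, -0.231, 0.001]
wrist_force: [-0.7, 0.2, -0.0]
opening: 0.598
grasp_force: 0.0
```

Emit:
send_rows(
  dr=[
    [0, 0, 0],
    [0, 0, 0],
    [0, 0, 0],
    [0, 0, 0],
    [0, 0, 0],
    [0, 0, 0],
    [0, 0, 0],
    [0, 0, 0],
  ],
  xyz=[
    [0, 0, 0],
    [0, 0, 0],
    [0, 0, 0],
    [0, 0, 0],
    [0, 0, 0],
    [0, 0, 0],
    [0, 0, 0],
    [0, 0, 0],
  ],
  jaw=[40, 20, 0, 0, 0, 0, 0, 0],
)

```text
time_s: 3.2
eef_pos: [0.4405, -0.2201, 0.0306]
eef_rot: [0.0, 0.973, -0.231, 0.0]
wrist_force: [0.3, 1.9, 6.9]
opening: 0.129
grasp_force: 59.3
```

Emit:
send_rows(
  dr=[
    [0, 0, 0],
    [0, 0, 0],
    [0, 0, 0],
    [0, 0, 0],
    [0, 0, 0],
    [0, 0, 0],
    [0, 0, 0],
    [0, 0, 0],
  ],
  xyz=[
    [0, 0, -1],
    [0, 0, -2.5],
    [0, 0, -4.5],
    [0, 0, -6.5],
    [0, 0, -8.5],
    [0, 0, -10],
    [0, 0, -10],
    [0, 0, -10],
  ],
  jaw=[0, 0, 0, 0, 0, 0, 0, 0],
)

```text
time_s: 4.2
eef_pos: [0.4399, -0.2197, 0.1298]
eef_rot: [-0.0, 0.973, -0.231, -0.0]
wrist_force: [0.1, 0.5, -2.5]
opening: 0.129
grasp_force: 58.6
```

```bash
python3 -c "
from h import *
b=np.array([.5296,.1776]);a=np.radians(95.46);u=np.array([np.cos(a),np.sin(a)])
p=b+u*(-.245);print(p);plan([*p,.115],95.46-180)
o=ctrl.get_obs();print(o['torque'],o['q'])"
```

```text
[ 0.5529 -0.0663]
t 4.2 pos [ 0.4399 -0.2197  0.1298] F [ 0.0531  0.4735 -2.4986] open 0.12866303574152924 grip 58.5694295167923
xyz cm [  3.2053 -18.7829   1.4798] dr [-0.004   0.0077 -5.3607]
[-0.106   0.0501 -0.0244] [-0.7051  0.1458  1.9142 -0.      1.0825  1.3318]
```

Emit:
send_rows(
  dr=[
    [0, 0, -0.7],
    [0, 0, -1.5],
    [0, 0, -2.3],
    [0, 0, -3.1],
    [0, 0, -4],
    [0, 0, -4.8],
    [0, 0, -5.36],
    [0, 0, -5.36],
  ],
  xyz=[
    [0.4, -2.3, 0],
    [0.9, -5, 0],
    [1.4, -8, 0],
    [1.9, -11, 0],
    [2.4, -14, 0],
    [2.8, -16.5, 0.5],
    [3.2, -18.8, 1],
    [3.2, -18.8, 1.5],
  ],
  jaw=[0, 0, 0, 0, 0, 0, 0, 0],
)

```text
time_s: 5.2
eef_pos: [0.5532, -0.0651, 0.1139]
eef_rot: [-0.0, 0.999, 0.049, -0.001]
wrist_force: [-1.6, -0.8, -2.2]
opening: 0.125
grasp_force: 58.7
```

```bash
python3 -c "
from h import *
import cv2
plan([.5529,-.0663,.115],95.46-180)
a=ctrl.camera('side')[190:290,270:390,::-1];b=ctrl.camera('top')[175:250,210:330,::-1]
cv2.imwrite('pics/al_s.png',a);cv2.imwrite('pics/al_t.png',b)
cv2.imwrite('pics/al.png',np.vstack([cv2.resize(a,(396,330),interpolation=cv2.INTER_CUBIC),cv2.resize(b,(396,248),interpolation=cv2.INTER_CUBIC)]))
cv2.imwrite('pics/al.png',np.hstack([cv2.resize(a,(400,333),interpolation=cv2.INTER_CUBIC),cv2.copyMakeBorder(cv2.resize(b,(400,250),interpolation=cv2.INTER_CUBIC),0,83,0,0,0)]))"
```

```text
t 5.2 pos [ 0.5532 -0.0651  0.1139] F [-1.5858 -0.8196 -2.1722] open 0.12478368953664545 grip 58.748565316200256
xyz cm [-0.0415  0.1182 -0.1111] dr [-0.0084  0.0159  0.0192]
```

View pics/al.png

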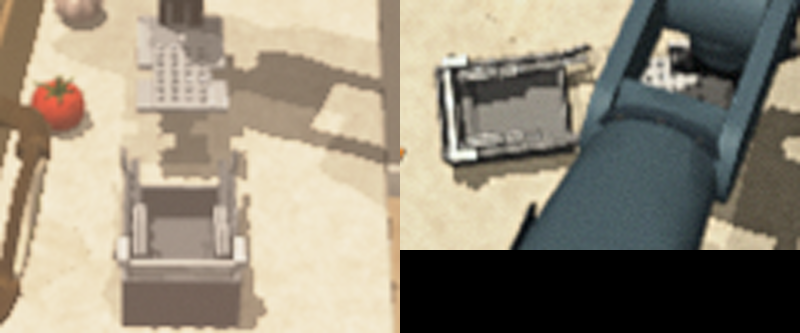

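The side view shows the plate held level before the box. Its front corners are at crop (137,108) and (229,110), and the wall tips are at (125,160) and (232,160). I take one enlargement to refine the line-up.

```bash
python3 -c "
import cv2
a=cv2.imread('pics/al_s.png')[0:100,30:82]
cv2.imwrite('pics/al2.png',cv2.resize(a,None,fx=6,fy=6,interpolation=cv2.INTER_LANCZOS4))"
```

```text
(no output)
```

View pics/al2.png

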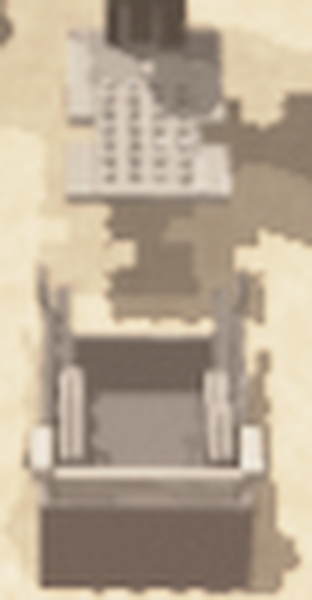

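Run:
```python
from h import *
C=lambda x,y:(300+x/6-.42,190+y/6-.42)
z=.1139-.0306+.006
pl=[("side",*C(67,191),.128,-.042,z),("side",*C(231,191),.128,.042,z),("side",*C(67,28),-.012,-.042,z),("side",*C(221,28),-.012,.042,z)]
v,r=fit(pl,[.553,-.065,1.66]);print("plate",v,np.degrees(v[2]));print(r)
bx=[("side",*C(40,589),.065,-.05,0),("side",*C(253,589),.065,.05,0),("side",*C(40,505),.065,-.05,.06),("side",*C(253,505),.065,.05,.06),
("side",*C(42,270),-.097,-.052,.06),("side",*C(242,273),-.097,.052,.06)]
b,r=fit(bx,[.53,.177,1.66]);print("box",b,np.degrees(b[2]));print(r)
u=np.array([np.cos(b[2]),np.sin(b[2])]);n=np.array([-u[1],u[0]]);d=v[:2]-b[:2];print("plate in box",d@u,d@n,np.degrees(v[2]-b[2]))
for zz in(.06,.07,.075):
  w=ray("side",C(147,468),zz);print("bar",zz,(w[:2]-b[:2])@u,(w[:2]-b[:2])@n)
```

```text
plate [ 0.5514 -0.068   1.6708] 95.730817551225
[[-0.0203  0.1183]
 [ 0.0797  0.3039]
 [ 0.1668 -0.341 ]
 [-0.2345 -0.1497]]
box [0.5301 0.1795 1.6704] 95.70401163529263
[[-0.0838  0.424 ]
 [-0.3805  0.6067]
 [-0.0914 -0.0293]
 [ 0.701   0.1738]
 [-0.3645 -0.7983]
 [ 0.2955 -1.0697]]
plate in box -0.24841551777536167 0.003434547173857336 0.026805915932369646
bar 0.06 0.041841374431607466 -0.00016888817602615555
bar 0.07 0.05117662760499374 -0.0006082716762279783
bar 0.075 0.05584425419168683 -0.0008279634263287745
```

Emit:
send_rows(
  dr=[
    [0, 0, 0],
    [0, 0, 0],
    [0, 0, 0],
    [0, 0, 0],
    [0, 0, 0],
    [0, 0, 0],
    [0, 0, 0],
    [0, 0, 0],
  ],
  xyz=[
    [0.1, 0, 1],
    [0.3, 0, 2],
    [0.3, 0, 2.9],
    [0.3, -1, 2.9],
    [0.3, -2, 2.9],
    [0.3, -3, 2.9],
    [0.3, -4, 2.9],
    [0.3, -4.5, 2.9],
  ],
  jaw=[0, 0, 0, 0, 0, 0, 0, 0],
)

```text
time_s: 6.3
eef_pos: [0.552, -0.0204, 0.0865]
eef_rot: [0.0, 0.999, 0.048, 0.0]
wrist_force: [0.4, -0.6, -1.1]
opening: 0.128
grasp_force: 58.8
```

Emit:
send_rows(
  dr=[
    [0, 0, 0],
    [0, 0, 0],
    [0, 0, 0],
    [0, 0, 0],
    [0, 0, 0],
    [0, 0, 0],
    [0, 0, 0],
    [0, 0, 0],
  ],
  xyz=[
    [0, -0.3, 0],
    [0, -0.6, 0],
    [0, -0.9, 0],
    [0, -1.2, 0],
    [0, -1.5, 0],
    [0, -1.8, 0],
    [0, -1.8, 0],
    [0, -1.8, 0],
  ],
  jaw=[0, 0, 0, 0, 0, 0, 0, 0],
)

```text
time_s: 7.3
eef_pos: [0.5504, -0.0035, 0.0863]
eef_rot: [0.0, 0.999, 0.048, 0.0]
wrist_force: [0.3, 0.7, -1.9]
opening: 0.126
grasp_force: 58.8
```

Run:
```python
from h import *
import cv2
plan([.5301+.185*.0995,.1795-.185*.995,.0806],95.7-180)
a=ctrl.camera('side')[190:290,300:352,::-1]
cv2.imwrite('pics/m1.png',cv2.resize(a,None,fx=6,fy=6,interpolation=cv2.INTER_LANCZOS4))
```

```text
t 7.3 pos [ 0.5504 -0.0035  0.0863] F [ 0.3349  0.6934 -1.8518] open 0.12612676051405344 grip 58.82787108421326
xyz cm [-0.1972  0.0929  0.5716] dr [ 0.0008 -0.0007 -0.0402]
```

View pics/m1.png

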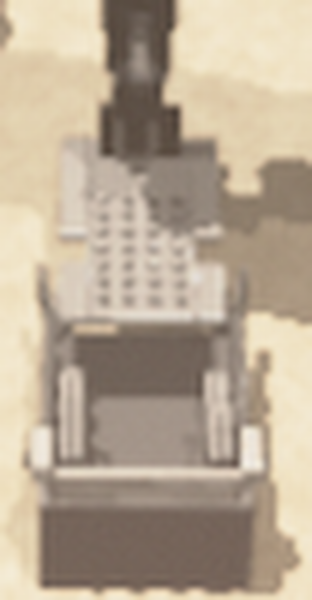

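The plate front, with corners at crop (60,318) and (224,318), lies centred between the flared walls, whose tips are at (42,268) and (243,273). Next I lower it onto the ledges gently.

Emit:
send_rows(
  dr=[
    [0, 0, 0],
    [0, 0, 0],
    [0, 0, 0],
    [0, 0, 0],
    [0, 0, 0],
    [0, 0, 0],
    [0, 0, 0],
    [0, 0, 0],
  ],
  xyz=[
    [0, 0, 0.1],
    [0, 0, 0.2],
    [0, 0, 0.3],
    [0, 0, 0.4],
    [0, 0, 0.4],
    [0, 0, 0.45],
    [0, 0, 0.45],
    [0, 0, 0.45],
  ],
  jaw=[0, 0, 0, 0, 0, 0, 0, 0],
)

```text
time_s: 8.35
eef_pos: [0.5503, -0.0034, 0.0818]
eef_rot: [0.0, 0.999, 0.048, 0.0]
wrist_force: [-0.8, 1.1, -1.9]
opening: 0.13
grasp_force: 58.8
```

Emit:
send_rows(
  dr=[
    [0, 0, 0],
    [0, 0, 0],
    [0, 0, 0],
    [0, 0, 0],
    [0, 0, 0],
    [0, 0, 0],
    [0, 0, 0],
    [0, 0, 0],
  ],
  xyz=[
    [0, 0, 0.03],
    [0, 0, 0.05],
    [0, 0, 0.08],
    [0, 0, 0.1],
    [0, 0, 0.1],
    [0, 0, 0.1],
    [0, 0, 0.1],
    [0, 0, 0.1],
  ],
  jaw=[0, 0, 0, 0, 0, 0, 0, 0],
)

```text
time_s: 9.35
eef_pos: [0.5504, -0.0034, 0.0808]
eef_rot: [0.0, 0.999, 0.048, 0.0]
wrist_force: [-0.9, -0.5, -1.8]
opening: 0.129
grasp_force: 58.9
```

Emit:
send_rows(
  dr=[
    [0, 0, 0],
    [0, 0, 0],
    [0, 0, 0],
    [0, 0, 0],
    [0, 0, 0],
    [0, 0, 0],
    [0, 0, 0],
    [0, 0, 0],
  ],
  xyz=[
    [0, 0, 0.02],
    [0, 0, 0.04],
    [0, 0, 0.05],
    [0, 0, 0.06],
    [0, 0, 0.06],
    [0, 0, 0.06],
    [0, 0, 0.06],
    [0, 0, 0.06],
  ],
  jaw=[0, 0, 0, 0, 0, 0, 0, 0],
)

```text
time_s: 10.35
eef_pos: [0.5505, -0.0035, 0.0803]
eef_rot: [0.0, 0.999, 0.048, 0.0]
wrist_force: [-0.7, -1.6, 2.3]
opening: 0.127
grasp_force: 59.4
```

Emit:
send_rows(
  dr=[
    [0, 0, 0],
    [0, 0, 0],
    [0, 0, 0],
    [0, 0, 0],
    [0, 0, 0],
    [0, 0, 0],
    [0, 0, 0],
    [0, 0, 0],
  ],
  xyz=[
    [0, 0, 0.02],
    [0, 0, 0.04],
    [0, 0, 0.05],
    [0, 0, 0.06],
    [0, 0, 0.06],
    [0, 0, 0.06],
    [0, 0, 0.06],
    [0, 0, 0.06],
  ],
  jaw=[0, 0, 0, 0, 0, 0, 0, 0],
)

```text
time_s: 11.35
eef_pos: [0.5505, -0.0036, 0.0798]
eef_rot: [0.0, 0.999, 0.048, 0.0]
wrist_force: [-2.0, -3.2, 5.4]
opening: 0.127
grasp_force: 59.9
```

Emit:
send_rows(
  dr=[
    [0, 0, 0],
    [0, 0, 0],
    [0, 0, 0],
    [0, 0, 0],
    [0, 0, 0],
    [0, 0, 0],
    [0, 0, 0],
    [0, 0, 0],
  ],
  xyz=[
    [0, 0, -0.03],
    [0, -0.3, -0.03],
    [0, -0.6, -0.03],
    [0, -0.9, -0.03],
    [0, -1.2, -0.03],
    [0, -1.5, -0.03],
    [0, -1.5, -0.03],
    [0, -1.5, -0.03],
  ],
  jaw=[0, 0, 0, 0, 0, 0, 0, 0],
)

```text
time_s: 12.35
eef_pos: [0.549, 0.0119, 0.0799]
eef_rot: [-0.0, 0.999, 0.048, 0.0]
wrist_force: [1.4, -1.4, 4.9]
opening: 0.124
grasp_force: 59.7
```

Emit:
send_rows(
  dr=[
    [0, 0, 0],
    [0, 0, 0],
    [0, 0, 0],
    [0, 0, 0],
    [0, 0, 0],
    [0, 0, 0],
    [0, 0, 0],
    [0, 0, 0],
  ],
  xyz=[
    [0, -0.2, 0],
    [0, -0.4, 0],
    [0, -0.6, 0],
    [0, -0.8, 0],
    [0, -1.0, 0],
    [0, -1.2, 0],
    [0, -1.2, 0],
    [0, -1.2, 0],
  ],
  jaw=[0, 0, 0, 0, 0, 0, 0, 0],
)

```text
time_s: 13.35
eef_pos: [0.5479, 0.0232, 0.0801]
eef_rot: [0.0, 0.999, 0.048, 0.0]
wrist_force: [0.2, -3.9, 5.7]
opening: 0.126
grasp_force: 59.9
```

Emit:
send_rows(
  dr=[
    [0, 0, 0],
    [0, 0, 0],
    [0, 0, 0],
    [0, 0, 0],
    [0, 0, 0],
    [0, 0, 0],
    [0, 0, 0],
    [0, 0, 0],
  ],
  xyz=[
    [0, 0, -0.02],
    [0, -0.2, -0.02],
    [0, -0.4, -0.02],
    [0, -0.6, -0.02],
    [0, -0.8, -0.02],
    [0, -1.0, -0.02],
    [0, -1.2, -0.02],
    [0, -1.2, -0.02],
  ],
  jaw=[0, 0, 0, 0, 0, 0, 0, 0],
)

```text
time_s: 14.35
eef_pos: [0.5469, 0.0351, 0.0804]
eef_rot: [0.0, 0.999, 0.048, 0.0]
wrist_force: [-0.4, -4.3, 6.3]
opening: 0.124
grasp_force: 60.0
```

Emit:
send_rows(
  dr=[
    [0, 0, 0],
    [0, 0, 0],
    [0, 0, 0],
    [0, 0, 0],
    [0, 0, 0],
    [0, 0, 0],
    [0, 0, 0],
    [0, 0, 0],
  ],
  xyz=[
    [0, -0.2, 0],
    [0, -0.4, 0],
    [0, -0.6, 0],
    [0, -0.8, 0],
    [0, -1.0, 0],
    [0, -1.2, 0],
    [0, -1.2, 0],
    [0, -1.2, 0],
  ],
  jaw=[0, 0, 0, 0, 0, 0, 0, 0],
)

```text
time_s: 15.35
eef_pos: [0.5461, 0.046, 0.0806]
eef_rot: [0.001, 0.999, 0.048, 0.001]
wrist_force: [-0.1, -8.7, 7.1]
opening: 0.127
grasp_force: 60.1
```

Emit:
send_rows(
  dr=[
    [0, 0, 0],
    [0, 0, 0],
    [0, 0, 0],
    [0, 0, 0],
    [0, 0, 0],
    [0, 0, 0],
    [0, 0, 0],
    [0, 0, 0],
  ],
  xyz=[
    [0, 0, -0.02],
    [0, -0.2, -0.02],
    [0, -0.4, -0.02],
    [0, -0.6, -0.02],
    [0, -0.8, -0.02],
    [0, -1.0, -0.02],
    [0, -1.2, -0.02],
    [0, -1.2, -0.02],
  ],
  jaw=[0, 0, 0, 0, 0, 0, 0, 0],
)

```text
time_s: 16.35
eef_pos: [0.5448, 0.0581, 0.0806]
eef_rot: [0.001, 0.999, 0.048, 0.0]
wrist_force: [1.9, -8.1, 6.6]
opening: 0.128
grasp_force: 60.1
```

Emit:
send_rows(
  dr=[
    [0, 0, 0],
    [0, 0, 0],
    [0, 0, 0],
    [0, 0, 0],
    [0, 0, 0],
    [0, 0, 0],
    [0, 0, 0],
    [0, 0, 0],
  ],
  xyz=[
    [0, -0.2, 0],
    [0, -0.4, 0],
    [0, -0.6, 0],
    [0, -0.8, 0],
    [0, -1.0, 0],
    [0, -1.2, 0],
    [0, -1.2, 0],
    [0, -1.2, 0],
  ],
  jaw=[0, 0, 0, 0, 0, 0, 0, 0],
)

```text
time_s: 17.35
eef_pos: [0.5436, 0.0701, 0.0806]
eef_rot: [0.001, 0.999, 0.048, 0.0]
wrist_force: [1.3, -8.1, 5.8]
opening: 0.127
grasp_force: 60.1
```

Run:
```python
from h import *
import cv2
plan([.5301+.085*.0995,.1795-.085*.995,.0806],95.7-180)
a=ctrl.camera('side')[190:290,300:352,::-1]
cv2.imwrite('pics/m2.png',cv2.resize(a,None,fx=6,fy=6,interpolation=cv2.INTER_LANCZOS4))
```

```text
t 17.35 pos [0.5436 0.0701 0.0806] F [ 1.3471 -8.1488  5.8409] open 0.12712258511745314 grip 60.13858258724213
xyz cm [-0.2672 -2.5209 -0.0015] dr [ 0.0199 -0.0051 -0.0386]
```

View pics/m2.png

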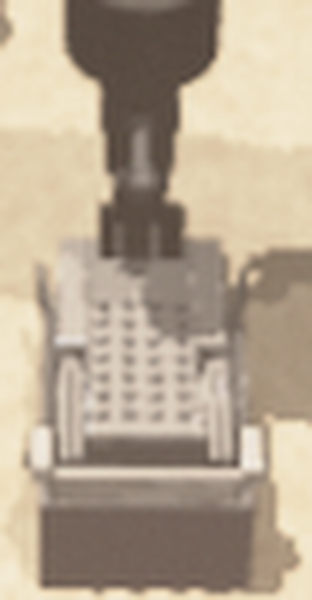

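The plate is in the channel with both clips riding on it. They are raised, at crop (70,400) and (218,400). The front edge is at row 435 and the bar at row 468, so about 2 cm remains. I continue in small steps.

Emit:
send_rows(
  dr=[
    [0, 0, 0],
    [0, 0, 0],
    [0, 0, 0],
    [0, 0, 0],
    [0, 0, 0],
    [0, 0, 0],
    [0, 0, 0],
    [0, 0, 0],
  ],
  xyz=[
    [0, 0, 0],
    [0, -0.2, 0],
    [0, -0.4, 0],
    [0, -0.6, 0],
    [0, -0.8, 0],
    [0, -1.0, 0],
    [0, -1.2, 0],
    [0, -1.2, 0],
  ],
  jaw=[0, 0, 0, 0, 0, 0, 0, 0],
)

```text
time_s: 18.4
eef_pos: [0.5425, 0.082, 0.0806]
eef_rot: [0.001, 0.999, 0.048, 0.0]
wrist_force: [1.4, -8.0, 6.3]
opening: 0.128
grasp_force: 60.2
```

Emit:
send_rows(
  dr=[
    [0, 0, 0],
    [0, 0, 0],
    [0, 0, 0],
    [0, 0, 0],
    [0, 0, 0],
    [0, 0, 0],
    [0, 0, 0],
    [0, 0, 0],
  ],
  xyz=[
    [0, -0.05, 0],
    [0, -0.1, 0],
    [0, -0.15, 0],
    [0, -0.2, 0],
    [0, -0.25, 0],
    [0, -0.3, 0],
    [0, -0.3, 0],
    [0, -0.3, 0],
  ],
  jaw=[0, 0, 0, 0, 0, 0, 0, 0],
)

```text
time_s: 19.4
eef_pos: [0.5423, 0.0847, 0.0806]
eef_rot: [0.001, 0.999, 0.048, 0.0]
wrist_force: [1.4, -10.2, 6.3]
opening: 0.127
grasp_force: 60.1
```

Emit:
send_rows(
  dr=[
    [0, 0, 0],
    [0, 0, 0],
    [0, 0, 0],
    [0, 0, 0],
    [0, 0, 0],
    [0, 0, 0],
    [0, 0, 0],
    [0, 0, 0],
  ],
  xyz=[
    [0, -0.05, 0],
    [0, -0.1, 0],
    [0, -0.15, 0],
    [0, -0.2, 0],
    [0, -0.25, 0],
    [0, -0.3, 0],
    [0, -0.3, 0],
    [0, -0.3, 0],
  ],
  jaw=[0, 0, 0, 0, 0, 0, 0, 0],
)

```text
time_s: 20.4
eef_pos: [0.5419, 0.0877, 0.0807]
eef_rot: [0.001, 0.999, 0.048, 0.0]
wrist_force: [-0.8, -9.7, 6.9]
opening: 0.129
grasp_force: 60.2
```

Emit:
send_rows(
  dr=[
    [0, 0, 0],
    [0, 0, 0],
    [0, 0, 0],
    [0, 0, 0],
    [0, 0, 0],
    [0, 0, 0],
    [0, 0, 0],
    [0, 0, 0],
  ],
  xyz=[
    [0, -0.05, 0],
    [0, -0.1, 0],
    [0, -0.15, 0],
    [0, -0.2, 0],
    [0, -0.2, 0],
    [0, -0.2, 0],
    [0, -0.2, 0],
    [0, -0.2, 0],
  ],
  jaw=[0, 0, 0, 0, 0, 0, 0, 0],
)

```text
time_s: 21.4
eef_pos: [0.5418, 0.0898, 0.0806]
eef_rot: [0.001, 0.999, 0.048, 0.0]
wrist_force: [0.8, -8.8, 6.7]
opening: 0.128
grasp_force: 60.2
```

Emit:
send_rows(
  dr=[
    [0, 0, 0],
    [0, 0, 0],
    [0, 0, 0],
    [0, 0, 0],
    [0, 0, 0],
    [0, 0, 0],
    [0, 0, 0],
    [0, 0, 0],
  ],
  xyz=[
    [0, -0.05, 0],
    [0, -0.1, 0],
    [0, -0.15, 0],
    [0, -0.2, 0],
    [0, -0.2, 0],
    [0, -0.2, 0],
    [0, -0.2, 0],
    [0, -0.2, 0],
  ],
  jaw=[0, 0, 0, 0, 0, 0, 0, 0],
)

```text
time_s: 22.4
eef_pos: [0.5416, 0.0917, 0.0806]
eef_rot: [0.001, 0.999, 0.048, 0.0]
wrist_force: [-0.1, -9.2, 6.2]
opening: 0.127
grasp_force: 60.2
```

Emit:
send_rows(
  dr=[
    [0, 0, 0],
    [0, 0, 0],
    [0, 0, 0],
    [0, 0, 0],
    [0, 0, 0],
    [0, 0, 0],
    [0, 0, 0],
    [0, 0, 0],
  ],
  xyz=[
    [0, -0.05, 0],
    [0, -0.1, 0],
    [0, -0.15, 0],
    [0, -0.2, 0],
    [0, -0.2, 0],
    [0, -0.2, 0],
    [0, -0.2, 0],
    [0, -0.2, 0],
  ],
  jaw=[0, 0, 0, 0, 0, 0, 0, 0],
)

```text
time_s: 23.4
eef_pos: [0.5414, 0.0937, 0.0806]
eef_rot: [0.001, 0.999, 0.048, 0.0]
wrist_force: [1.5, -9.6, 6.4]
opening: 0.132
grasp_force: 60.2
```

Emit:
send_rows(
  dr=[
    [0, 0, 0],
    [0, 0, 0],
    [0, 0, 0],
    [0, 0, 0],
    [0, 0, 0],
    [0, 0, 0],
    [0, 0, 0],
    [0, 0, 0],
  ],
  xyz=[
    [0, -0.05, 0],
    [0, -0.1, 0],
    [0, -0.15, 0],
    [0, -0.2, 0],
    [0, -0.2, 0],
    [0, -0.2, 0],
    [0, -0.2, 0],
    [0, -0.2, 0],
  ],
  jaw=[0, 0, 0, 0, 0, 0, 0, 0],
)

```text
time_s: 24.4
eef_pos: [0.5411, 0.0964, 0.0806]
eef_rot: [0.001, 0.999, 0.048, 0.0]
wrist_force: [1.5, -6.7, 6.5]
opening: 0.127
grasp_force: 60.2
```

Emit:
send_rows(
  dr=[
    [0, 0, 0],
    [0, 0, 0],
    [0, 0, 0],
    [0, 0, 0],
    [0, 0, 0],
    [0, 0, 0],
    [0, 0, 0],
    [0, 0, 0],
  ],
  xyz=[
    [0, -0.03, 0],
    [0, -0.06, 0],
    [0, -0.1, 0],
    [0, -0.15, 0],
    [0, -0.15, 0],
    [0, -0.15, 0],
    [0, -0.15, 0],
    [0, -0.15, 0],
  ],
  jaw=[0, 0, 0, 0, 0, 0, 0, 0],
)

```text
time_s: 25.4
eef_pos: [0.5408, 0.0982, 0.0806]
eef_rot: [0.0, 0.999, 0.048, 0.0]
wrist_force: [0.6, -4.7, 6.6]
opening: 0.125
grasp_force: 60.2
```

Run:
```python
from h import *
import cv2
plan([.5301+.08*.0995,.1795-.08*.995,.0806],95.7-180)
a=ctrl.camera('side')[190:290,300:352,::-1]
cv2.imwrite('pics/m3.png',cv2.resize(a,None,fx=6,fy=6,interpolation=cv2.INTER_LANCZOS4))
```

```text
t 25.4 pos [0.5408 0.0982 0.0806] F [ 0.6077 -4.6653  6.6452] open 0.12530995710910542 grip 60.241713523864746
xyz cm [-0.2608 -0.1935  0.0021] dr [ 0.0087 -0.0039 -0.0393]
```

View pics/m3.png

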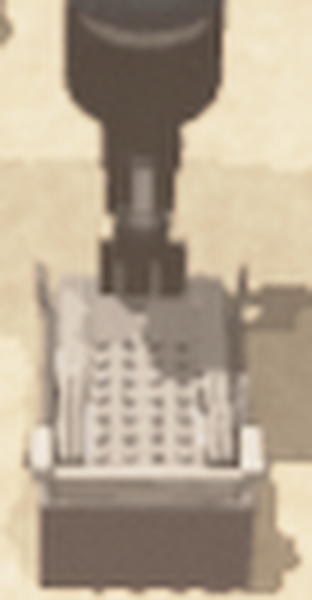

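The plate is nearly at the bar, at row 468, and the push force is falling, so the clips are dropping into the notches. I push a little further, to the stop.

Emit:
send_rows(
  dr=[
    [0, 0, 0],
    [0, 0, 0],
    [0, 0, 0],
    [0, 0, 0],
    [0, 0, 0],
    [0, 0, 0],
    [0, 0, 0],
    [0, 0, 0],
  ],
  xyz=[
    [0, -0.02, 0],
    [0, -0.04, 0],
    [0, -0.06, 0],
    [0, -0.08, 0],
    [0, -0.1, 0],
    [0, -0.1, 0],
    [0, -0.1, 0],
    [0, -0.1, 0],
  ],
  jaw=[0, 0, 0, 0, 0, 0, 0, 0],
)

```text
time_s: 26.45
eef_pos: [0.5408, 0.0989, 0.0806]
eef_rot: [0.001, 0.999, 0.048, 0.0]
wrist_force: [1.6, -7.1, 6.9]
opening: 0.127
grasp_force: 60.2
```

Emit:
send_rows(
  dr=[
    [0, 0, 0],
    [0, 0, 0],
    [0, 0, 0],
    [0, 0, 0],
    [0, 0, 0],
    [0, 0, 0],
    [0, 0, 0],
    [0, 0, 0],
  ],
  xyz=[
    [0, -0.02, 0],
    [0, -0.04, 0],
    [0, -0.06, 0],
    [0, -0.06, 0],
    [0, -0.06, 0],
    [0, -0.06, 0],
    [0, -0.06, 0],
    [0, -0.06, 0],
  ],
  jaw=[0, 0, 0, 0, 0, 0, 0, 0],
)

```text
time_s: 27.45
eef_pos: [0.5407, 0.0995, 0.0806]
eef_rot: [0.001, 0.999, 0.048, 0.0]
wrist_force: [-0.1, -5.3, 6.6]
opening: 0.121
grasp_force: 60.2
```

Emit:
send_rows(
  dr=[
    [0, 0, 0],
    [0, 0, 0],
    [0, 0, 0],
    [0, 0, 0],
    [0, 0, 0],
    [0, 0, 0],
    [0, 0, 0],
    [0, 0, 0],
  ],
  xyz=[
    [0, -0.02, 0],
    [0, -0.04, 0],
    [0, -0.06, 0],
    [0, -0.08, 0],
    [0, -0.08, 0],
    [0, -0.08, 0],
    [0, -0.08, 0],
    [0, -0.08, 0],
  ],
  jaw=[0, 0, 0, 0, 0, 0, 0, 0],
)

```text
time_s: 28.45
eef_pos: [0.5406, 0.1003, 0.0806]
eef_rot: [0.001, 0.999, 0.048, 0.0]
wrist_force: [1.2, -5.2, 6.9]
opening: 0.122
grasp_force: 60.2
```

Emit:
send_rows(
  dr=[
    [0, 0, 0],
    [0, 0, 0],
    [0, 0, 0],
    [0, 0, 0],
    [0, 0, 0],
    [0, 0, 0],
    [0, 0, 0],
    [0, 0, 0],
  ],
  xyz=[
    [0, -0.02, 0],
    [0, -0.04, 0],
    [0, -0.06, 0],
    [0, -0.08, 0],
    [0, -0.08, 0],
    [0, -0.08, 0],
    [0, -0.08, 0],
    [0, -0.08, 0],
  ],
  jaw=[0, 0, 0, 0, 0, 0, 0, 0],
)

```text
time_s: 29.45
eef_pos: [0.5406, 0.1008, 0.0806]
eef_rot: [0.001, 0.999, 0.048, 0.0]
wrist_force: [-0.2, -6.7, 6.7]
opening: 0.128
grasp_force: 60.2
```

Emit:
send_rows(
  dr=[
    [0, 0, 0],
    [0, 0, 0],
    [0, 0, 0],
    [0, 0, 0],
    [0, 0, 0],
    [0, 0, 0],
    [0, 0, 0],
    [0, 0, 0],
  ],
  xyz=[
    [0, -0.02, 0],
    [0, -0.04, 0],
    [0, -0.06, 0],
    [0, -0.08, 0],
    [0, -0.08, 0],
    [0, -0.08, 0],
    [0, -0.08, 0],
    [0, -0.08, 0],
  ],
  jaw=[0, 0, 0, 0, 0, 0, 0, 0],
)

```text
time_s: 30.45
eef_pos: [0.5406, 0.1009, 0.0806]
eef_rot: [0.001, 0.999, 0.048, 0.0]
wrist_force: [0.9, -11.4, 6.3]
opening: 0.126
grasp_force: 60.2
```

The plate is at the stop: no further advance, and the force has risen to 11 N. Next I ease off, release and lift away.

Emit:
send_rows(
  dr=[
    [0, 0, 0],
    [0, 0, 0],
    [0, 0, 0],
    [0, 0, 0],
    [0, 0, 0],
    [0, 0, 0],
    [0, 0, 0],
    [0, 0, 0],
  ],
  xyz=[
    [0, 0.04, -0.04],
    [0, 0.04, -0.06],
    [0, 0.04, -0.06],
    [0, 0.04, -0.06],
    [0, 0.04, -0.06],
    [0, 0.04, -0.06],
    [0, 0.04, -0.06],
    [0, 0.04, -0.06],
  ],
  jaw=[0, 0, 20, 30, 40, 50, 50, 50],
)

```text
time_s: 31.45
eef_pos: [0.5402, 0.1023, 0.0809]
eef_rot: [-0.0, 0.999, 0.048, -0.0]
wrist_force: [0.0, 0.6, 0.4]
opening: 0.498
grasp_force: 0.0
```

Emit:
send_rows(
  dr=[
    [0, 0, 0],
    [0, 0, 0],
    [0, 0, 0],
    [0, 0, 0],
    [0, 0, 0],
    [0, 0, 0],
    [0, 0, 0],
    [0, 0, 0],
  ],
  xyz=[
    [0, 0, 0],
    [0, 0, -1],
    [0, 0, -2.5],
    [0, 0, -4.5],
    [0, 2, -7],
    [0, 5, -10],
    [0, 9, -12],
    [0, 12, -12],
  ],
  jaw=[50, 50, 50, 50, 50, 50, 50, 50],
)

```text
time_s: 32.45
eef_pos: [0.5534, -0.019, 0.2048]
eef_rot: [0.001, 0.999, 0.047, 0.003]
wrist_force: [-0.5, 0.2, -0.0]
opening: 0.499
grasp_force: 0.0
```

Run:
```python
from h import *
import cv2
print(ctrl.get_obs()["opening"])
s=ctrl.camera('side')[:,:,::-1];t=ctrl.camera('top')[:,:,::-1]
f=lambda a,w,h:cv2.resize(a,(w,h),interpolation=cv2.INTER_LANCZOS4)
cv2.imwrite('pics/end.png',np.hstack([f(s[230:290,300:352],520,600),np.vstack([f(t[180:240,210:270],270,270),f(s[100:290,250:410],270,330)])]))
```

```text
0.49936049456985604
```

View pics/end.png

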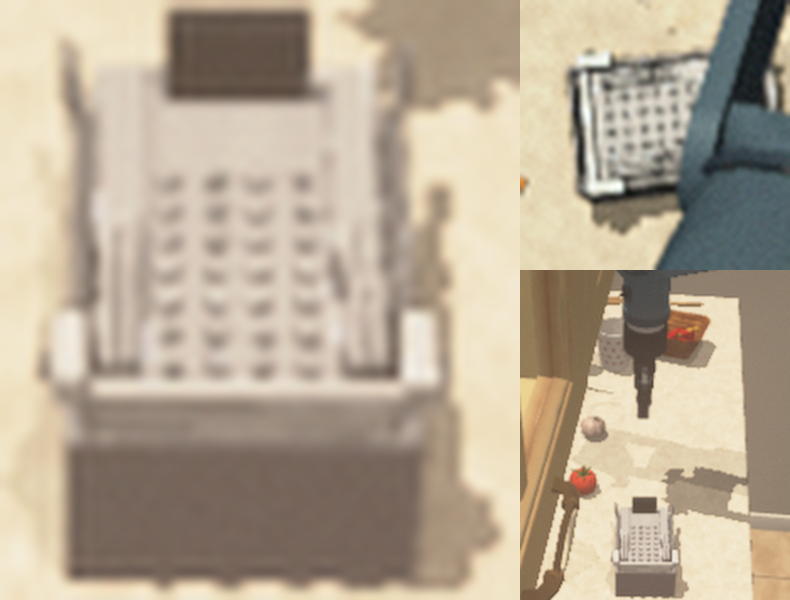

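The final picture shows the plate flat and tight against the bar. The clip tips are back at the same row as in the empty box (about 370 in the 6x crop, against 358 while riding), so both clips are down. The tomato and garlic are undisturbed and the gripper is clear.

```bash
python3 -c "
from bench import ctrl
print(ctrl.hand_in())"
```

```text
the job is handed in; nothing more can be done
None
```

The job is handed in (no verdict came back): the steel plate lies flat against the end stop, both clips look snapped into its notches, the plate is released, the forces I read stayed near 11 N or less, and I saw no sign that the tomato, garlic or bowl moved.

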